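# Slide the bar-stock crate back into its bay

## Robot

A 7-joint arm with a two-finger parallel gripper is mounted at the origin on the work surface. World frame = base frame: x ahead of the robot, y to its left, z up, the work surface at z = 0. Lengths are in m, angles in rad, forces in N, time in s.
With the tool pointing down it reaches from about 0.4 to 0.85 m from the base axis. Payload 10.4 kg.
Tool frame: the origin (TCP) lies between the finger pads; the fingertips stand 19 mm ahead of it and the grasp point (between the pads) is the TCP (manip.tip_reach is the z of the fingertips in the tool frame, in m); z points along the fingers, y is the direction in which the jaws open and shut (so a half turn about z gives the same grasp; the last joint's range is limited). The gripper opens to 85 mm and grips with 20 to 120 N. Pads are 22 mm wide; open, the fingers measure 114 mm over their backs; the gripper's body (76 mm by 85 mm) begins 54 mm behind the grasp point. The pads swing forward as they close: fully open they stand 13 mm farther back than shut.
Start: joints at [-1.308, 0.332, -0.065, 1.46, 0.022, 1.35, -0.088], TCP at [0.176, 0.6, 0.25] pointing down, gripper open.
Joint ranges: [-2.6, 2.6], [-0.5, 2.12], [-1.47, 1.34], [0.16, 2.42], [-1.27, 4.41], [0.06, 2.06], [-2.6, 2.6]. Speed limits (rad/s): [2.22, 2.22, 2.79, 2.79, 3.14, 3.14, 3.14].

## Interface

Orientations are given as a unit quaternion [x, y, z, w].
In Python, from bench import manip gives the robot as it stands. The module is installed in compiled form; this text tells all that it offers.
- The arm moves only by the shell command python3 -m crank 'ROWS' [OPENING]. ROWS is JSON, a list that holds one entry, the list of rows, each a list of 6 numbers: the shift along the world's x, y, z in units of 0.06 m (1.0 is 0.06 m), then the turn, a rotation vector about the world's x, y, z in units of 4 degrees (1.0 is 4 degrees). In form: [[[dx, dy, dz, rx, ry, rz], ...]]. A call has 1 to 12 rows; each row shifts and turns the commanded pose from where the row before left it; what a row does not reach is not made up. A row lasts 1/8 s, in which the tool goes at most 62.5 mm and 10.7 degrees, less where a joint would pass 70% of its speed; a pose out of reach is approached as far as the arm can. A call with a number of a shift or a turn outside -1 to 1 is refused whole. A call with a gripper value outside its range is refused whole. OPENING is the finger opening in mm, from 0 to 85.4, set as the call begins (- or left out, the last holds). The fingers move at their own pace and stop on an object; the grip force is fixed at half the most. Time passes only in rows, so rows that do not move let the fingers close. It gives the time, the measured TCP pose, the force and the opening at its end, in the units of the state.
- manip.sense(): the state, without advancing time (a new reading comes with each control period).
- manip.camera(name): name is "scene" or "side" or "wrist"; returns the picture (480x640x3 uint8, blue, green, red); there is no depth.
- manip.get_calibration(name): a dict with "K" (3x3 intrinsics, pixels), "origin" and "orientation" of the camera in the world; the wrist camera has in their place "hand_eye" (4x4, takes a point from camera to tool coordinates, whose origin is the TCP and whose axes are the flange's). Camera axes: x right, y down, z forward; pixel columns grow to the right and rows downward; lengths in m; the calibration is good to about 2 mm. A picture is of the moment at which its call begins: read the wrist's pose just before it. get_calibration takes no time and is no camera call.
- manip.sign_off(): hands the job in, once; it reports no verdict.
The state is a dict: "time_s": time; "joint_pos": joint angles; "joint_vel": joint speeds; "joint_torque": joint torques, N m; "eef_pos": TCP position; "ee_rot": TCP orientation; "wrist_force": force on the tool from outside, world axes, zero at the start; "moment": the same for the moment, N m; "gripper_width": finger opening in m.
Only numpy, scipy, OpenCV 4.12 (cv2) and the standard library are available. Lean on these libraries where they do the work, as an engineer would, in place of code of your own. Each camera call takes 0.05 s, during which the arm holds its last target.

## Task

Slide the tall, heavy crate of bar ends back into its bay at the rear of the bench, between the drawer cabinet and the power supply, until the back of its plinth is flat against the timber tool rail, with a clear gap to the neighbour on either side. It is top-heavy on grippy rubber feet, so push it only on the plinth, low down near the bench, so that it slides without rocking; do not push on the boards or bars above, do not lift it, and leave everything else on the bench where it is.

Things in the scene. Friction and masses are not known exactly. Their poses are not given: they have to be found in the camera images.
- crate: Tall open wooden crate, about 2.5 kg, friction about 0.6: 10 to 20 N to slide. Origin: centre of its underside, at bench level; x to its back, y to its left, z up. Foot: plywood plinth 150 mm deep (x), 190 wide, flat upright faces, 10 to 70 mm above the bench, on four rubber feet that span only 90 mm front to back: tips if pushed above about 65 mm. Starts out of its bay, off-centre and turned.
- crate_top: Upper part of the same crate, fixed to it, same origin and axes: a box of boards 106 mm deep, 162 mm wide, 70 to 238 mm above the bench, set back from the plinth 22 mm at front and back, 14 mm at the sides, packed with upright metal bar ends that reach 292 mm. Not to be pushed or pulled.
- crate_front (a point): Centre of the plinth's front face (the face towards the robot), 40 mm above the bench; 75 mm in front of the crate's origin.
- crate_back_left (a point): Left corner of the plinth's back face, 40 mm above the bench: 75 mm behind the crate's origin and 95 mm to its left (+y).
- crate_back_right (a point): Right corner of the plinth's back face, 40 mm above the bench: 75 mm behind the crate's origin and 95 mm to its right (-y).
- rail: Fixed timber tool rail across the rear of the bench, 720 mm long, 45 thick, 85 high, screwdriver handles in it up to 195 mm. Origin: at bench level on its front face (towards the robot), mid-bay; x points away from the robot, square to the face; y along it to the left. The bay is the 270 mm gap between drawer cabinet and power supply; home, the crate's origin is 75 mm in front of this one.
- drawers: Small grey parts cabinet with twelve clear drawers, 110 mm deep, 160 wide, 210 high, 2.8 kg, standing loose at the rail on one side of the bay (which side varies), its centre 215 mm from mid-bay. Origin: centre of its underside.
- supply: Bench power supply: aluminium box, grey front with dark display and knobs, 110 mm deep, 160 wide, 163 high, 3.2 kg, standing loose at the rail on the other side of the bay, its centre 215 mm from mid-bay. Origin: centre of its underside.
- screwdriver: Screwdriver, 190 mm long, lying on the bench to the left of the crate. A bystander.
- wrench: Open-ended wrench, 170 mm long, lying on the bench to the right of the crate. A bystander.
- mug: White mug, 80 mm across, 92 mm high, left of the screwdriver. A bystander. Origin: centre of its underside.
- jar: Glass jar with a steel lid, 66 mm across, 85 mm high, right of the wrench. A bystander. Origin: centre of its underside.
- clampblock: Small grooved steel setting-up block, 50 by 70 by 44 mm, on the bench left of and nearer to the robot than the crate. A bystander. Origin: centre of its underside.

How it is judged:
At the end, for the whole second after the job is handed in: Both back corners of the plinth are within 8 mm of the rail's front face, the crate is within 30 mm of the bay's middle along the rail (at least about 10 mm clear of each neighbour), standing upright (within 0.03 rad) and at rest (x of each of crate_back_left, crate_back_right in the frame of rail above -0.008 m and y of crate in the frame of rail between -0.03 and 0.03 m and angle between crate's own z axis and vertical below 0.03 rad and linear speed of crate below 0.005 m/s); the robot touches nothing.
It fails at once if the crate rocked or tipped (more than 0.1 rad) (angle between crate's own z axis and vertical above 0.1 rad).
It fails at once if the crate was lifted (height (world z) of crate above 0.012 m).
It fails at once if the crate was pushed or gripped above its plinth (more than 3 N on the upper boards or bars) (contact force between crate_top and the fingers above 3 N or contact force between crate_top and the arm above 3 N).
It fails at once if the drawer cabinet or the power supply was shifted by more than 12 mm (distance of any of drawers, supply from where it was at the start of the episode above 0.012 m).
It fails at once if something else on the bench was shifted by more than 30 mm (distance of any of screwdriver, wrench, mug, jar, clampblock from where it was at the start of the episode above 0.03 m).
It also fails if it takes over 48 s, if anything falls off the work surface, if the arm or the gripper's body presses on something with over 40 N, if the wrist force passes 120 N, or if a joint passes its speed limit or range.

## Working session

There is one attempt and no reset: what is moved stays moved. The work goes in short steps, Python scripts to look and compute and a shell command to move; the robot and the scene stay as the last step left them, time stands still between calls to the robot, and variables do not carry over. Pictures are saved under pics/ and viewed, and the job is handed in when it is done.

```bash
mkdir -p pics; python3 - <<'E'
from bench import manip
import cv2
for n in ("scene","side","wrist"):
    print(n,manip.get_calibration(n))
s=manip.sense();print(s)
for n in ("scene","side","wrist"):
    cv2.imwrite(f"pics/{n}0.png",manip.camera(n))
E
```

```text
scene {'K': array([[539.48403142,   0.        , 310.15696409],
       [  0.        , 539.48403142, 241.9505084 ],
       [  0.        ,   0.        ,   1.        ]]), 'origin': array([ 1.00321139, -0.04305454,  1.42658869]), 'orientation': array([ 0.76348035,  0.6271829 , -0.10066601, -0.11664352])}
side {'K': array([[524.24471729,   0.        , 311.09697963],
       [  0.        , 524.24471729, 239.69422286],
       [  0.        ,   0.        ,   1.        ]]), 'origin': array([0.54338192, 0.42144613, 1.28775249]), 'orientation': array([-0.01542497,  0.98666062, -0.16196636,  0.00545815])}
wrist {'K': array([[355.3409344 ,   0.        , 320.04230229],
       [  0.        , 355.3409344 , 233.35708334],
       [  0.        ,   0.        ,   1.        ]]), 'hand_eye': array([[-7.64966734e-04, -9.61732879e-01, -2.73987744e-01,
         6.94855062e-02],
       [ 9.99998750e-01, -3.56573550e-04, -1.54035091e-03,
         1.62130722e-04],
       [ 1.38370933e-03, -2.73988579e-01,  9.61731950e-01,
        -1.22742097e-01],
       [ 0.00000000e+00,  0.00000000e+00,  0.00000000e+00,
         1.00000000e+00]])}
{'time_s': 0.0, 'joint_pos': array([-1.30759646,  0.33286814, -0.06470248,  1.46095332,  0.02156916,
        1.34988017, -0.08851898]), 'joint_vel': array([ 0.00019806, -0.00204684, -0.00091608, -0.00104016, -0.00198882,
       -0.00107121, -0.00025005]), 'joint_torque': array([ 1.77042261e-04, -6.25470543e+01,  4.93981526e-02, -3.91586065e+01,
        1.63134676e-02,  1.04880048e-02, -1.43549590e-05]), 'eef_pos': array([0.17609791, 0.59931536, 0.2495125 ]), 'ee_rot': array([ 1.42415126e-01,  9.89806765e-01, -7.02577554e-04, -8.35617893e-05]), 'wrist_force': array([ 0.12110455, -0.51981429, -0.08858806]), 'moment': array([-0.05187552,  0.01622503, -0.02078635]), 'gripper_width': 0.08521558432559623}
```

View pics/scene0.png

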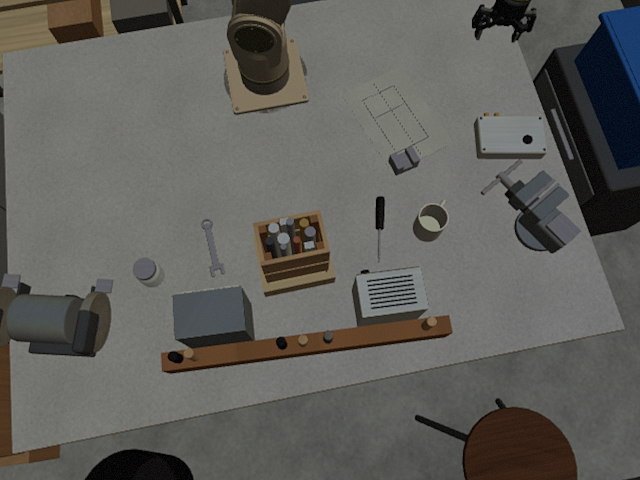

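View pics/side0.png

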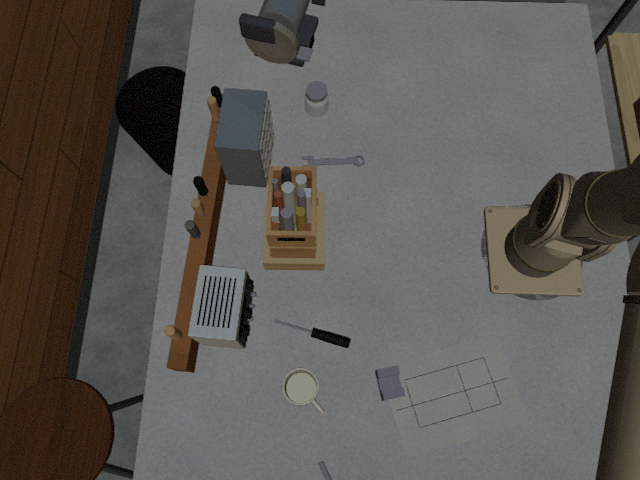

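View pics/wrist0.png

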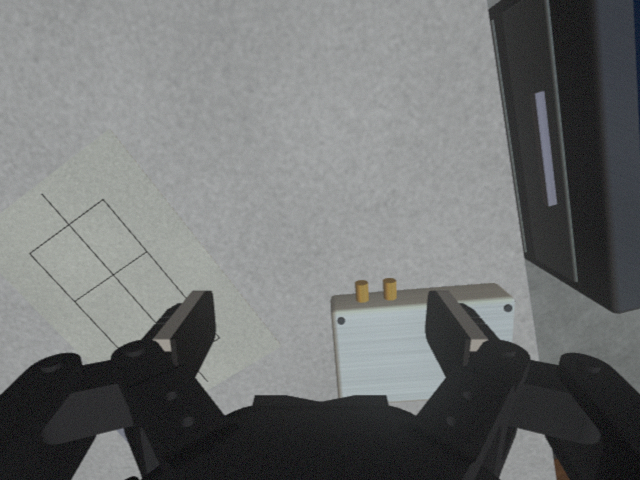

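The scene view (robot at the top, rail at the bottom) has the crate at about (292,250). In the side view the plinth spans about (263..326, 195..270), with the rail running from (215,110) to (180,370). I'll zoom in to pick corners.

```bash
python3 - <<'E'
import cv2
a=cv2.imread('pics/side0.png')[60:380,150:390]
a=cv2.convertScaleAbs(a,alpha=1.6); cv2.imwrite('pics/side0z.png',cv2.resize(a[100:240,50:200],None,fx=4,fy=4,interpolation=cv2.INTER_CUBIC))
cv2.imwrite('pics/side0r.png',cv2.resize(a[:,:200],None,fx=1.85,fy=1.85,interpolation=cv2.INTER_CUBIC))
b=cv2.convertScaleAbs(cv2.imread('pics/scene0.png')[190:390,150:470],alpha=1.6)
cv2.imwrite('pics/scene0z.png',cv2.resize(b,None,fx=2.5,fy=2.5,interpolation=cv2.INTER_CUBIC))
E
```

```text
(no output)
```

View pics/side0z.png

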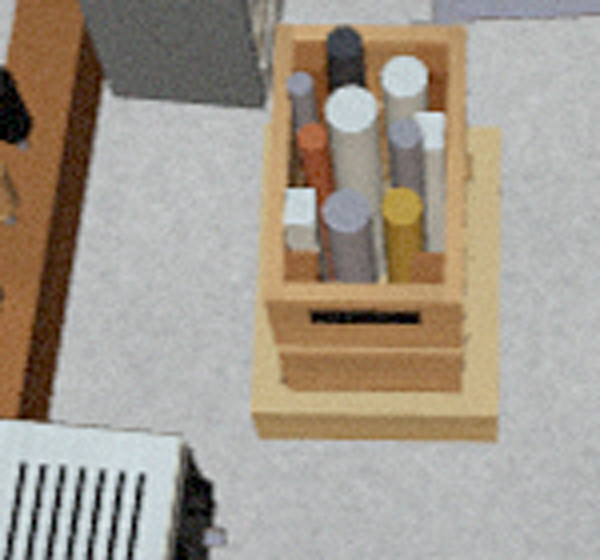

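View pics/side0r.png

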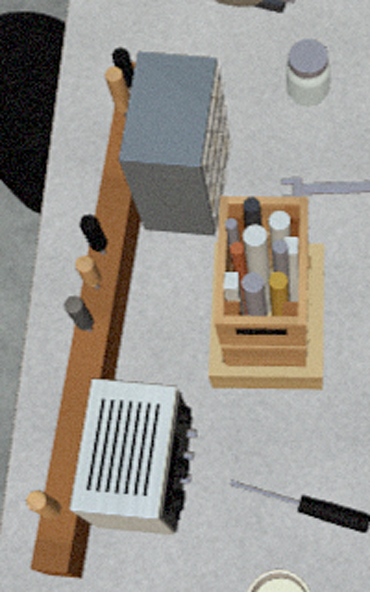

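View pics/scene0z.png

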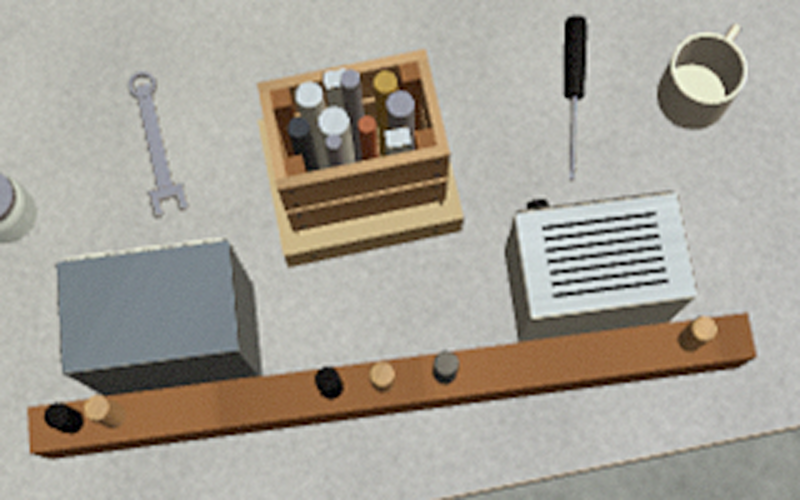

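```bash
cat > h.py <<'E'
import numpy as np
from bench import manip
from scipy.spatial.transform import Rotation as R
def ray(n,p):
    c=manip.get_calibration(n)
    return c['origin'],R.from_quat(c['orientation']).as_matrix()@np.linalg.solve(c['K'],[p[0],p[1],1])
def onz(n,p,z):
    o,d=ray(n,p); return o+d*(z-o[2])/d[2]
def two(pa,pb,na='side',nb='scene'):
    a,d=ray(na,pa);b,e=ray(nb,pb)
    t=np.linalg.lstsq(np.c_[d,-e],b-a,rcond=None)[0]
    p,q=a+t[0]*d,b+t[1]*e
    return (p+q)/2,np.linalg.norm(p-q)
E
python3 - <<'E'
from h import *
np.set_printoptions(precision=4,suppress=True)
S=lambda u,v:(200+u/4,160+v/4)
Q=lambda u,v:(150+u/1.85,60+v/1.85)
C=lambda u,v:(150+u/2.5,190+v/2.5)
print('plinth BL two',two(S(253,412),C(462,214)))
for l,p in dict(BL=S(253,412),FL=S(498,415),FR=S(500,127)).items(): print(l,onz('side',p,.07))
for l,p in dict(BL=S(262,438),FL=S(497,440)).items(): print(l,'bot',onz('side',p,.01))
for l,p in dict(BR=C(288,249),BL=C(462,214)).items(): print(l,'sc',onz('scene',p,.07))
for l,p in dict(BR=C(290,264),BL=C(463,229)).items(): print(l,'sc bot',onz('scene',p,.01))
for l,p in dict(a=S(80,100),b=S(22,400)).items(): print('rail top side',onz('side',p,.085))
for l,p in dict(a=S(100,90),b=S(48,415)).items(): print('rail bot side',onz('side',p,0))
for p in [(28,408),(260,377),(515,343),(748,315),(755,357),(35,454)]: print('rail scene',onz('scene',C(*p),.085))
for p in [(513,210),(678,192),(694,298),(524,322)]: print('supply',onz('scene',C(*p),.163))
for p in [(57,262),(228,240),(240,352),(65,372)]: print('drawers',onz('scene',C(*p),.21))
for p in [(92,380),(178,386),(160,521),(73,513)]: print('supply side',onz('side',Q(*p),.163))
for p in [(138,53),(218,57),(207,170),(122,157)]: print('dr side',onz('side',Q(*p),.21))
for p in [(145,231),(213,233)]: print('dr side bot',onz('side',Q(*p),0))
E
```

```text
plinth BL two (array([0.6778, 0.0749, 0.0717]), np.float64(0.0018085597299883937))
BL [0.6773 0.0738 0.07  ]
FL [0.5293 0.0712 0.07  ]
FR [ 0.5326 -0.1181  0.07  ]
BL bot [0.6772 0.0735 0.01  ]
FL bot [0.5289 0.0703 0.01  ]
BR sc [ 0.6794 -0.1073  0.07  ]
BL sc [0.6781 0.0757 0.07  ]
BR sc bot [ 0.6817 -0.1108  0.01  ]
BL sc bot [0.6802 0.0785 0.01  ]
rail top side [ 0.7969 -0.1221  0.085 ]
rail top side [0.8143 0.0748 0.085 ]
rail bot side [ 0.8019 -0.1683  0.    ]
rail bot side [0.8159 0.0598 0.    ]
rail scene [ 0.7905 -0.3839  0.085 ]
rail scene [ 0.8049 -0.1554  0.085 ]
rail scene [0.821  0.0987 0.085 ]
rail scene [0.8388 0.3329 0.085 ]
rail scene [0.8805 0.3284 0.085 ]
rail scene [ 0.8357 -0.3821  0.085 ]
supply [0.706  0.1166 0.163 ]
supply [0.7196 0.277  0.163 ]
supply [0.8229 0.2655 0.163 ]
supply [0.814  0.1031 0.163 ]
drawers [ 0.6835 -0.3113  0.21  ]
drawers [ 0.6937 -0.1537  0.21  ]
drawers [ 0.7978 -0.159   0.21  ]
drawers [ 0.785 -0.316  0.21 ]
supply side [0.8084 0.1102 0.163 ]
supply side [0.7042 0.1145 0.163 ]
supply side [0.7133 0.2757 0.163 ]
supply side [0.8144 0.2697 0.163 ]
dr side [ 0.7817 -0.319   0.21  ]
dr side [ 0.6773 -0.3159  0.21  ]
dr side [ 0.6814 -0.1516  0.21  ]
dr side [ 0.7888 -0.1667  0.21  ]
dr side bot [ 0.7923 -0.1616  0.    ]
dr side bot [ 0.6932 -0.1613  0.    ]
```

```bash
python3 -m crank '[[[0.5,-0.8,0,0,0,0.3],[0.5,-0.8,0,0,0,0.3],[0.5,-0.8,0,0,0,0.3],[0.5,-0.8,0,0,0,0.3],[0.5,-0.8,0,0,0,0.3],[0.5,-0.8,0,0,0,0.3],[0.4,-0.8,0,0,0,0.3],[0.4,-0.8,0,0,0,0.3],[0.4,-0.8,0,0,0,0.3],[0.4,-0.8,0,0,0,0.3],[0,-0.8,0,0,0,0.15],[0,-0.8,0,0,0,0]]]' 85
python3 - <<'E'
from h import *
s=manip.sense();print(s['eef_pos'],R.from_quat(s['ee_rot']).as_matrix().round(3),s['joint_pos'].round(2),s['time_s'])
print('block',onz('side',(390,370),.044),onz('scene',(403,158),.044))
print('wrench',onz('side',(363,160),0.005),onz('side',(303,160),0.005))
print('sd',onz('side',(348,342),0.01))
E
```

```text
time_s: 1.65
eef_pos: [0.452, 0.022, 0.2502]
ee_rot: [0.033, 0.999, 0.0, -0.0]
wrist_force: [0.3, 1.3, 0.0]
gripper_width: 0.0852
[0.45198981 0.02196324 0.25016269] [[-0.998  0.066 -0.   ]
 [ 0.066  0.998  0.   ]
 [ 0.     0.    -1.   ]] [-0.64 -0.08  0.47  1.91  0.04  1.3   1.32] 1.65
block [0.37180923 0.31388128 0.044     ] [0.37450351 0.33773732 0.044     ]
wrench [ 0.43096118 -0.24400982  0.005     ] [ 0.59413764 -0.23923829  0.005     ]
sd [0.46726621 0.24831144 0.01      ]
```

```bash
python3 -m crank '[[[0.05,-0.1,-0.2,-0.06,-0.9,0],[0.05,-0.1,-0.2,-0.06,-0.9,0],[0.05,-0.1,-0.3,-0.06,-0.9,0],[0,-0.1,-0.3,-0.06,-0.9,0],[0,-0.1,-0.3,-0.06,-0.9,0],[0,-0.1,-0.3,-0.06,-0.9,0],[0,-0.1,-0.3,-0.06,-0.9,0],[0,0,-0.3,0,0,0],[0,0,-0.3,0,0,0],[0,0,0,0,0,0]]]'
python3 - <<'E'
from h import *
import cv2
s=manip.sense();print(s['eef_pos'],R.from_quat(s['ee_rot']).as_matrix().round(3),s['joint_pos'].round(2),s['time_s'])
for n in ("scene","side"): cv2.imwrite(f"pics/{n}1.png",cv2.resize(cv2.convertScaleAbs(manip.camera(n),alpha=1.6)[120:360,160:480],None,fx=2.4,fy=2.4))
E
```

```text
time_s: 2.9
eef_pos: [0.4602, -0.0187, 0.0992]
ee_rot: [0.032, 0.976, -0.008, 0.217]
wrist_force: [0.6, -1.2, 0.1]
gripper_width: 0.0853
[ 0.46017817 -0.01865007  0.09918365] [[-0.904  0.066  0.423]
 [ 0.059  0.998 -0.029]
 [-0.424 -0.001 -0.906]] [-0.55 -0.18  0.42  2.41  0.33  0.48  1.12] 2.9
```

View pics/side1.png

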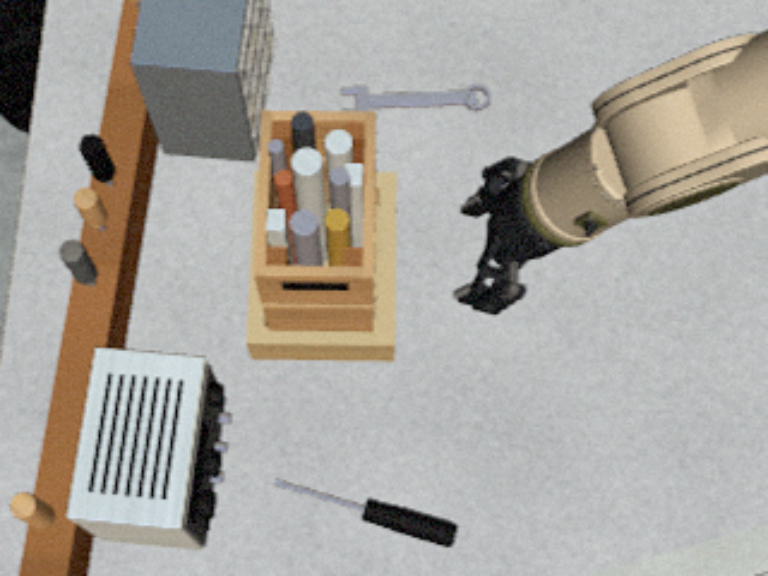

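View pics/scene1.png

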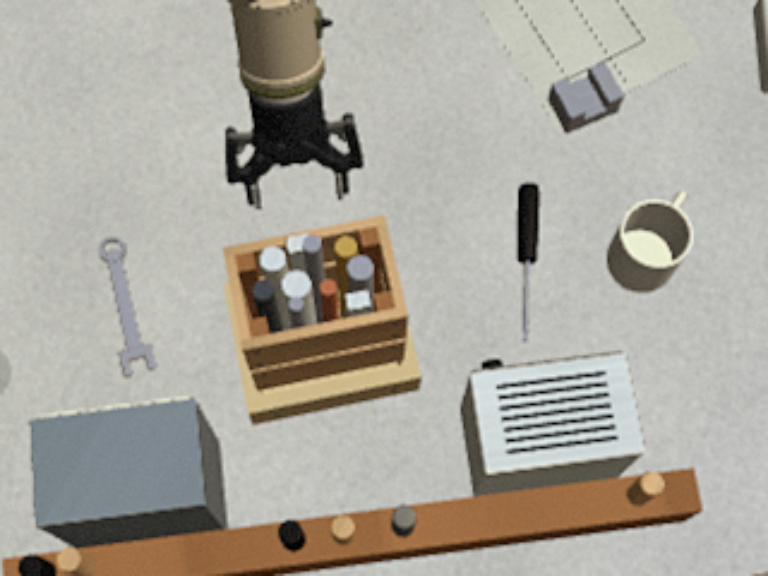

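Fingers are clear of the crate and centred on it. They sit at y ≈ -0.02, with a gap of about 50 mm. Next I lower them.

```bash
python3 -m crank '[[[0.2,0,-0.2,0,0,0],[0.1,0,-0.3,0,0,0],[0,0,-0.3,0,0,0],[0,0,-0.22,0,0,0],[0,0,0,0,0,0]]]'
python3 - <<'E'
from h import *
import cv2
print(manip.sense()['joint_pos'].round(2),manip.tip_reach)
for n in ("side","wrist"): cv2.imwrite(f"pics/{n}2.png",manip.camera(n) if n=='wrist' else cv2.resize(cv2.convertScaleAbs(manip.camera(n),alpha=1.6)[120:360,160:480],None,fx=2.4,fy=2.4))
E
```

```text
time_s: 3.62
eef_pos: [0.4791, -0.0184, 0.0391]
ee_rot: [0.032, 0.975, -0.008, 0.218]
wrist_force: [0.1, 0.7, -0.1]
gripper_width: 0.085
[-0.54  0.03  0.44  2.41  0.21  0.27  1.21] 0.019
```

View pics/side2.png

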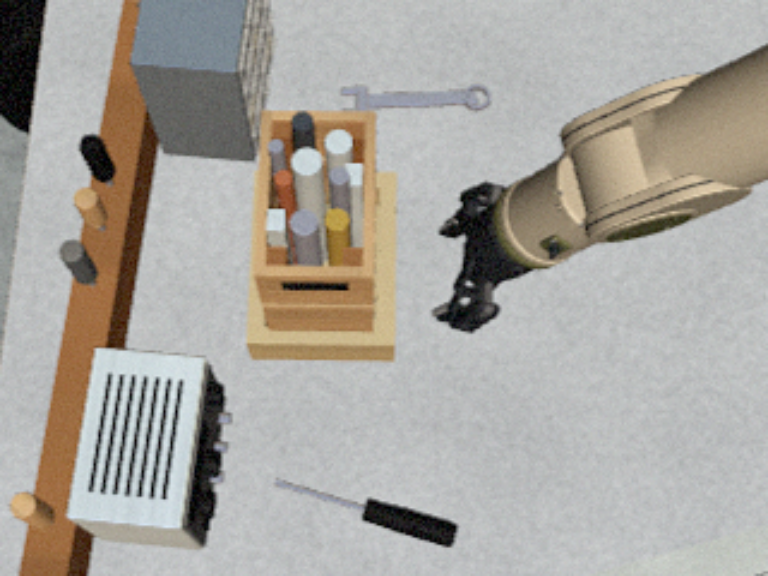

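View pics/wrist2.png

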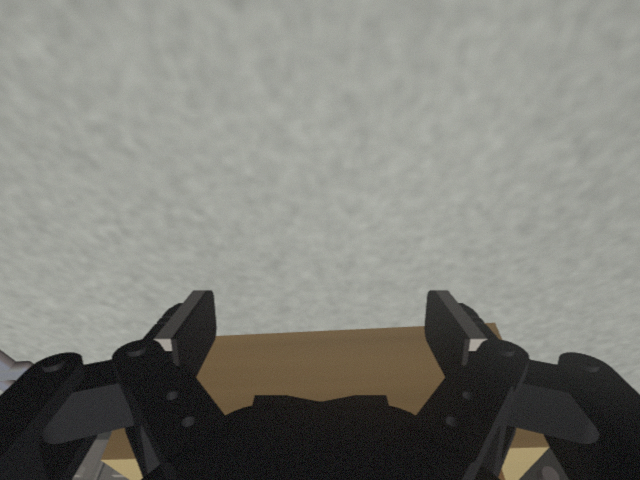

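```bash
python3 -m crank '[[[0.1,-0.007,0,0,0,0],[0.1,-0.007,0,0,0,0],[0.1,-0.007,0,0,0,0],[0.1,-0.007,0,0,0,0],[0.1,-0.007,0,0,0,0],[0.1,-0.007,0,0,0,0],[0.1,-0.007,0,0,0,0],[0.1,-0.007,0,0,0,0]]]'
python3 - <<'E'
from h import *
import cv2
print(manip.sense()['wrist_force'],manip.sense()['joint_pos'].round(2))
for n in ("scene","side"): cv2.imwrite(f"pics/{n}3.png",cv2.resize(cv2.convertScaleAbs(manip.camera(n),alpha=1.6)[120:360,160:480],None,fx=2.4,fy=2.4))
E
```

```text
time_s: 4.72
eef_pos: [0.5243, -0.0209, 0.0372]
ee_rot: [0.031, 0.976, -0.007, 0.215]
wrist_force: [-19.4, 5.0, 9.3]
gripper_width: 0.0851
[-19.36768362   4.9890153    9.32190808] [-0.47  0.15  0.4   2.3   0.02  0.28  1.4 ]
```

View pics/side3.png

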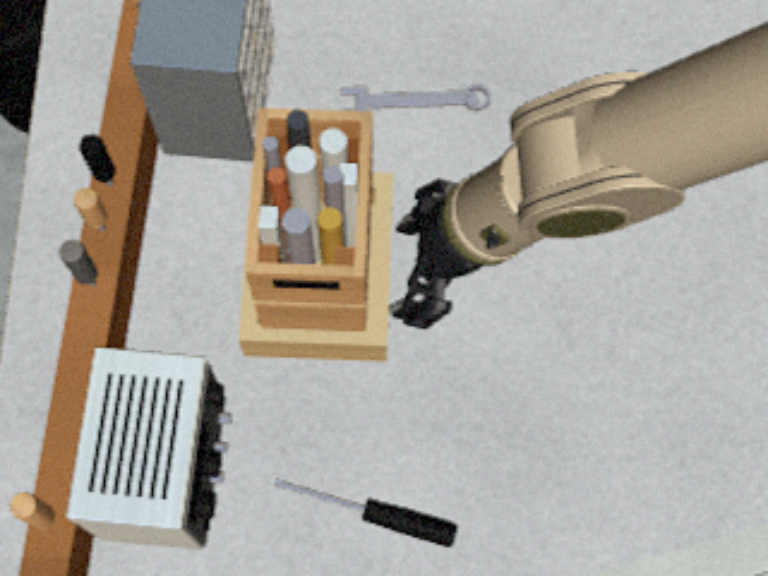

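View pics/scene3.png

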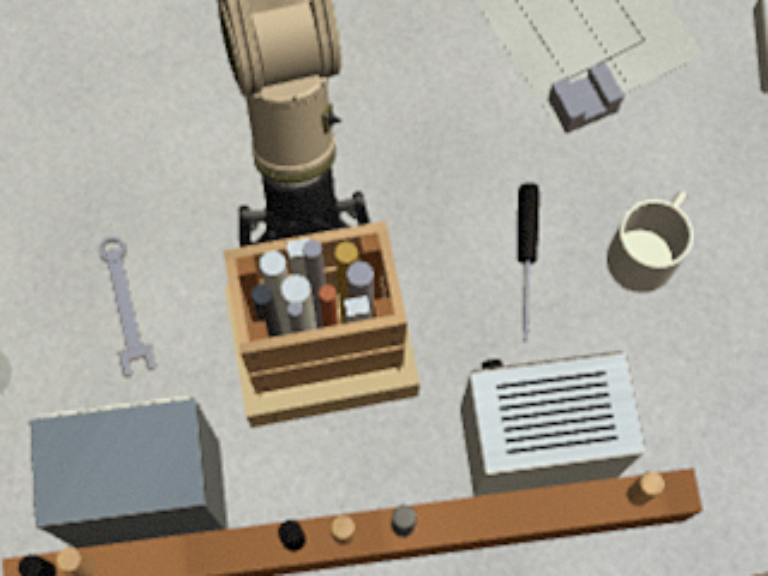

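```bash
python3 -m crank '[[[0.1,-0.007,0,0,0,0],[0.1,-0.007,0,0,0,0],[0.1,-0.007,0,0,0,0],[0.1,-0.007,0,0,0,0],[0.1,-0.007,0,0,0,0],[0.1,-0.007,0,0,0,0],[0.1,-0.007,0,0,0,0],[0.1,-0.007,0,0,0,0]]]'
python3 - <<'E'
from h import *
import cv2
for n in ("scene","side"): cv2.imwrite(f"pics/{n}4.png",cv2.resize(cv2.convertScaleAbs(manip.camera(n),alpha=1.6)[120:360,160:480],None,fx=2.4,fy=2.4))
E
```

```text
time_s: 5.82
eef_pos: [0.5718, -0.025, 0.0369]
ee_rot: [0.032, 0.976, -0.007, 0.215]
wrist_force: [-20.0, 1.8, 10.5]
gripper_width: 0.085
```

View pics/side4.png

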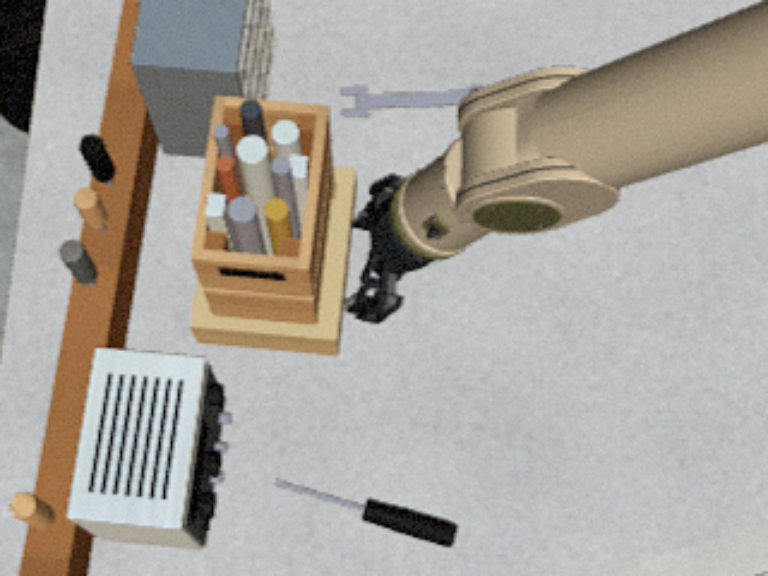

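View pics/scene4.png

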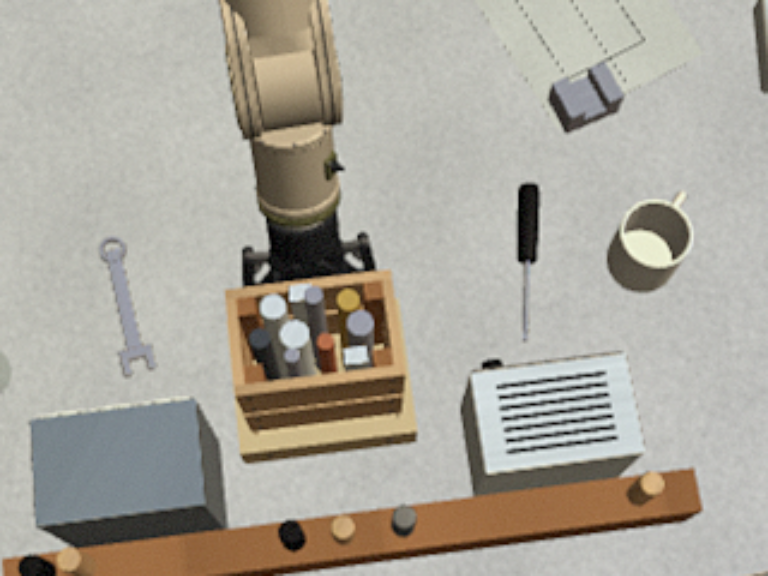

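```bash
python3 - <<'E'
from h import *
import cv2
np.set_printoptions(precision=4,suppress=True)
S=lambda u,v:(160+u/2.4,120+v/2.4)
for p in [(192,328),(338,344),(357,168)]: print('side',onz('side',S(*p),.07))
for p in [(243,446),(415,429)]: print('scene',onz('scene',S(*p),.07))
for n in ("scene","side"): 
    a=cv2.imread(f'pics/{n}4.png'); a=a[350:540,180:510] if n=='scene' else a[130:390,60:400]
    cv2.imwrite(f'pics/{n}4z.png',cv2.resize(a,None,fx=2.2,fy=2.2))
E
```

```text
side [0.7347 0.0596 0.07  ]
side [0.5865 0.0719 0.07  ]
side [ 0.5739 -0.1217  0.07  ]
scene [ 0.7191 -0.1243  0.07  ]
scene [0.7366 0.0584 0.07  ]
```

View pics/scene4z.png

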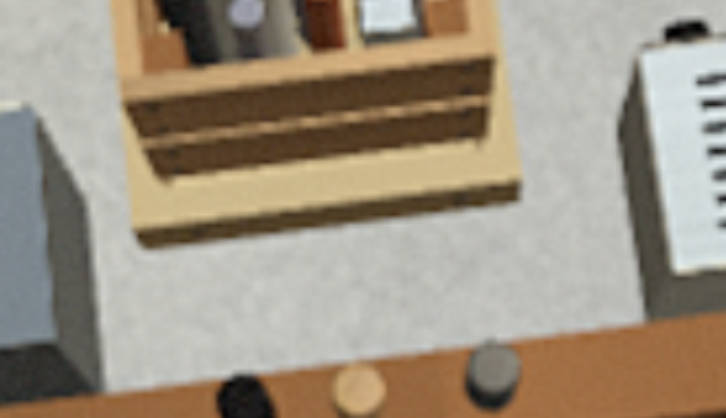

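View pics/side4z.png

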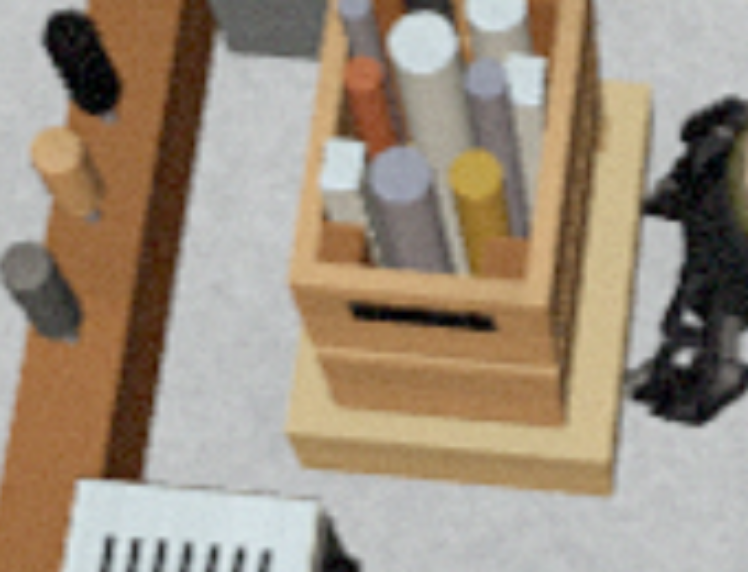

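Crate has squared up to the rail (yaw ≈ -0.07 rad), about 80 mm from it and about 12 mm right of mid-bay. I'll keep pushing with a slight bias to the left.

```bash
python3 -m crank '[[[0.1,0.005,0,0,0,0],[0.1,0.005,0,0,0,0],[0.1,0.005,0,0,0,0],[0.1,0.005,0,0,0,0],[0.1,0.005,0,0,0,0],[0.1,0.005,0,0,0,0],[0.1,0.005,0,0,0,0],[0.1,0.005,0,0,0,0],[0.1,0.005,0,0,0,0],[0.1,0.005,0,0,0,0]]]'
python3 - <<'E'
from h import *
import cv2
for n in ("scene","side"): 
    a=cv2.convertScaleAbs(manip.camera(n),alpha=1.6)
    a=a[250:350,230:370] if n=='scene' else a[160:280,180:320]
    cv2.imwrite(f'pics/{n}5z.png',cv2.resize(a,None,fx=4.5,fy=4.5,interpolation=2))
E
```

```text
time_s: 7.18
eef_pos: [0.6318, -0.0229, 0.0368]
ee_rot: [0.033, 0.976, -0.008, 0.215]
wrist_force: [-20.2, -0.9, 9.7]
gripper_width: 0.0852
```

View pics/scene5z.png

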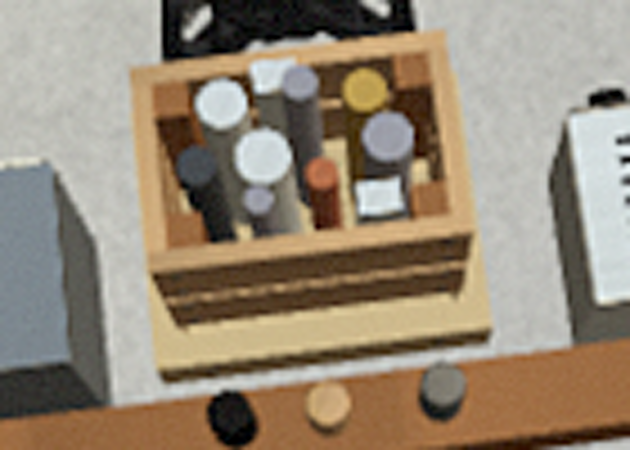

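View pics/side5z.png

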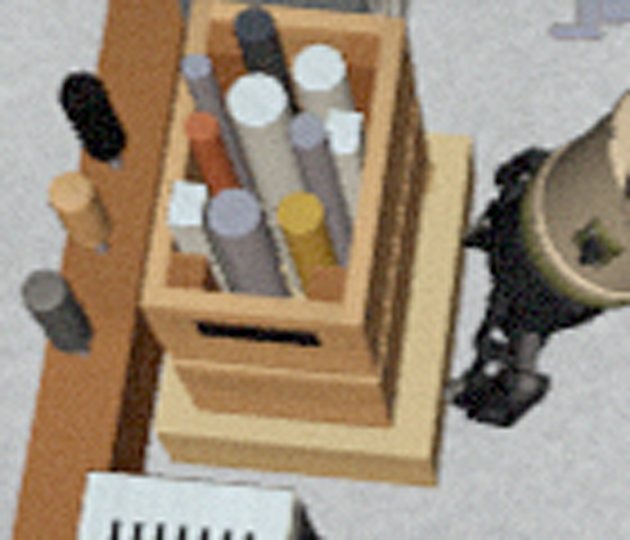

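```bash
python3 -m crank '[[[0.08,0,0,0,0,0],[0.08,0,0,0,0,0],[0.05,0,0,0,0,0],[0.05,0,0,0,0,0]]]'
```

```text
time_s: 7.78
eef_pos: [0.6474, -0.0226, 0.0368]
ee_rot: [0.033, 0.976, -0.007, 0.215]
wrist_force: [-19.1, 0.5, 10.3]
gripper_width: 0.0849
```

```bash
python3 -m crank '[[[0.04,-0.002,0,0,0,0]]]'
```

```text
time_s: 7.9
eef_pos: [0.6498, -0.0227, 0.0368]
ee_rot: [0.033, 0.976, -0.007, 0.215]
wrist_force: [-19.7, 1.4, 9.9]
gripper_width: 0.0851
```

```bash
python3 -m crank '[[[0.04,-0.002,0,0,0,0]]]'
```

```text
time_s: 8.02
eef_pos: [0.6508, -0.0227, 0.0364]
ee_rot: [0.033, 0.976, -0.007, 0.213]
wrist_force: [-41.4, 2.6, 20.5]
gripper_width: 0.0851
```

Force jumped to 41 N at the rail. I'll look.

```bash
python3 - <<'E'
from h import *
import cv2
print(manip.sense()['wrist_force'],manip.sense()['moment'])
for n in ("scene","side"): 
    a=cv2.convertScaleAbs(manip.camera(n),alpha=1.6)
    a=a[250:350,230:370] if n=='scene' else a[160:280,180:320]
    cv2.imwrite(f'pics/{n}6z.png',cv2.resize(a,None,fx=5,fy=5,interpolation=2))
print(manip.sense()['wrist_force'])
E
```

```text
[-41.36410765   2.60121477  20.45730547] [ 0.30481575  6.2297474  -0.17655416]
[-29.85056557   0.27265763  17.05963954]
```

View pics/scene6z.png

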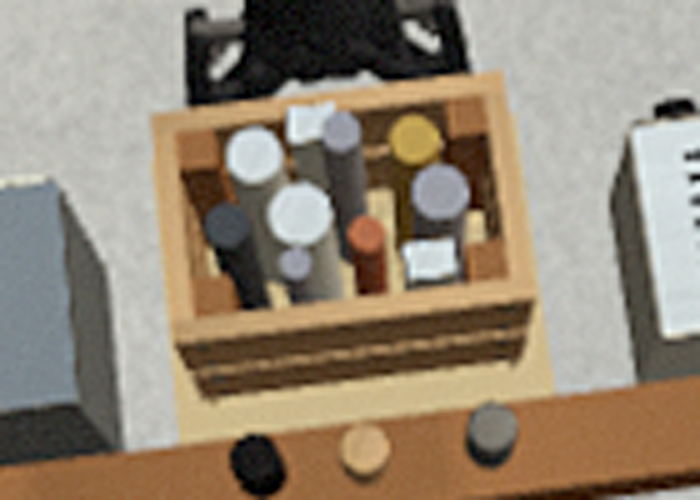

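View pics/side6z.png

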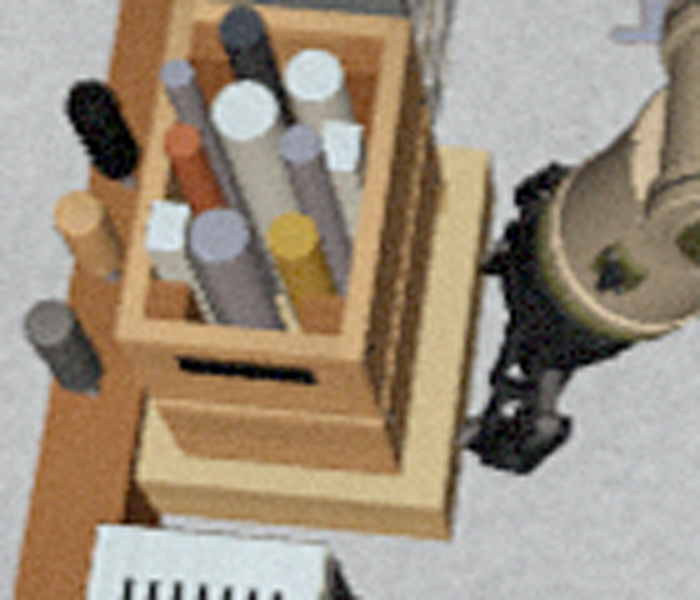

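```bash
python3 -m crank '[[[0.04,-0.002,0,0,0,0],[0,0,0,0,0,0]]]'; python3 - <<'E'
from h import *
np.set_printoptions(precision=4,suppress=True)
S=lambda u,v:(180+u/5,160+v/5)
C=lambda u,v:(230+u/5,250+v/5)
for p in [(140,482),(450,508),(492,152)]: print('side',onz('side',S(*p),.07))
for p in [(180,445),(552,395)]: print('scene',onz('scene',C(*p),.07))
for p in [(122,452)]: print('drawers inner',onz('scene',C(*p),.0))
for p in [(640,380)]: print('supply inner',onz('scene',C(*p),.03))
E
```

```text
time_s: 8.38
eef_pos: [0.6509, -0.0228, 0.035]
ee_rot: [0.033, 0.977, -0.007, 0.211]
wrist_force: [-42.4, 1.1, 26.2]
gripper_width: 0.0851
side [0.8125 0.0612 0.07  ]
side [0.6612 0.0698 0.07  ]
side [ 0.6507 -0.1183  0.07  ]
scene [ 0.8041 -0.1265  0.07  ]
scene [0.8158 0.0609 0.07  ]
drawers inner [ 0.7915 -0.1613  0.    ]
supply inner [0.8115 0.1103 0.03  ]
```

Flush, and about 7 mm off mid-bay. Now I back off.

```bash
python3 -m crank '[[[-0.1,0.005,0,0,0,0],[-0.2,0.01,0,0,0,0],[-0.4,0.02,0,0,0,0],[-0.5,0.03,0,0,0,0],[-0.5,0.03,0.1,0,0,0],[-0.2,0,0.3,0,0,0],[0,0,0.3,0,0,0],[0,0,0,0,0,0]]]'
python3 - <<'E'
from h import *
import cv2
for n in ("scene","side"): 
    a=cv2.convertScaleAbs(manip.camera(n),alpha=1.6)
    cv2.imwrite(f'pics/{n}7.png',a)
    a=a[250:350,230:370] if n=='scene' else a[160:280,180:320]
    cv2.imwrite(f'pics/{n}7z.png',cv2.resize(a,None,fx=5,fy=5,interpolation=2))
E
```

```text
time_s: 9.38
eef_pos: [0.5449, -0.0162, 0.0827]
ee_rot: [0.032, 0.975, -0.007, 0.22]
wrist_force: [-0.2, -0.3, -0.3]
gripper_width: 0.0848
```

View pics/scene7z.png

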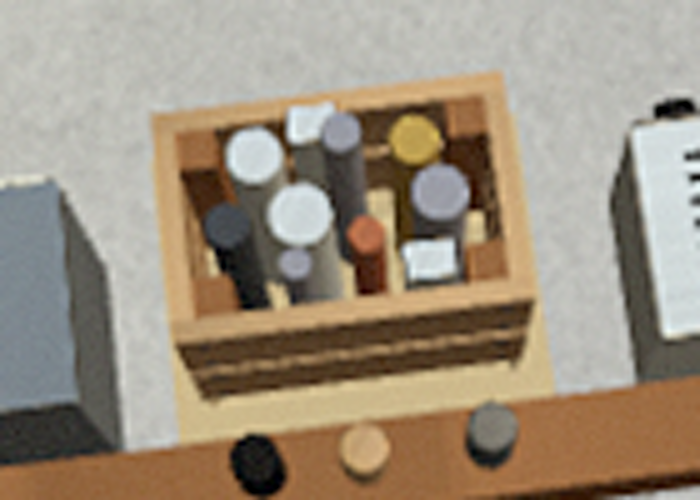

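View pics/side7z.png

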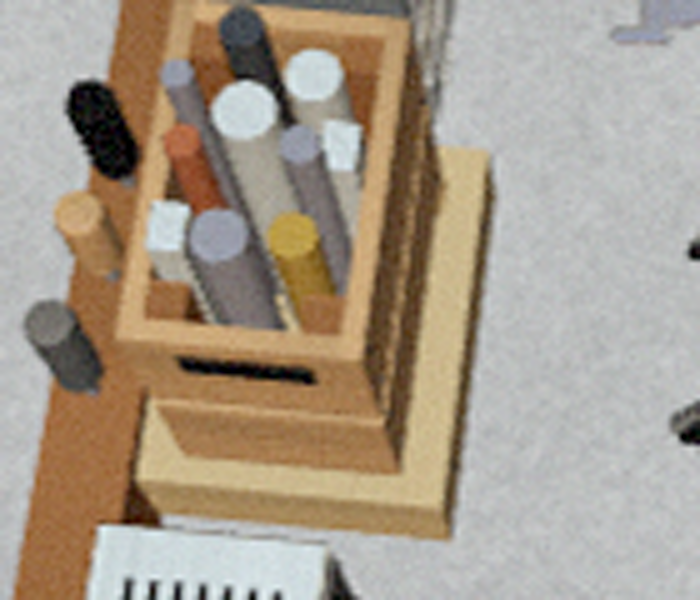

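View pics/scene7.png

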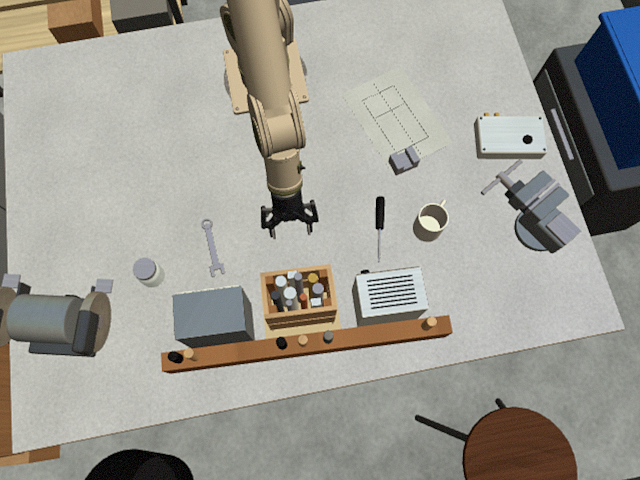

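```bash
python3 -c "
from bench import manip
print(manip.sign_off())"
```

```text
the job is handed in; nothing more can be done
None
```

The crate is back in its bay against the rail, and I handed the job in at about 9.5 s of robot time. No verdict is reported.

**What I did:** I located the crate, rail and neighbours from the scene and side cameras. I then pushed the plinth with both open fingertips, about 20 mm above the bench, with the tool tilted 25° so the gripper body stayed clear of the boards. The jaw was set square to the rail, so the crate turned straight on the fingers as it slid about 130 mm. It took about 20 N to slide and rose to 42 N when it seated against the rail. I then backed the arm off until it read no contact force.

**Last checks:**
- **Against the rail:** in the final pictures both back corners meet the rail with no visible gap. The measured yaws agree, at about -0.063 rad for the crate and -0.067 for the rail, and the load on the two fingers was even.
- **In the bay:** the crate sits about 7 mm right of mid-bay, with gaps of about 35 mm to the cabinet and 49 mm to the supply.
- **Other objects:** the crate stands upright, and nothing else on the bench shows any movement.
- **Disagreement:** the two camera views differ by up to about 6 mm on where the rail face is. I relied on the seating force and the closed gap in the pictures rather than the absolute position.

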